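# Test the ejector, then offer a bronze valve body to its nest

## Robot

A 7-joint arm with a two-finger parallel gripper is mounted at the origin on the work surface. World frame = base frame: x ahead of the robot, y to its left, z up, the work surface at z = 0. Lengths are in m, angles in rad, forces in N, time in s.
With the tool pointing down it reaches from about 0.4 to 0.85 m from the base axis. Payload 4.5 kg.
Tool frame: the origin (TCP) lies where the fingers leave the gripper's body, on its centre line; the fingertips stand 64 mm ahead of it and the grasp point (between the pads) lies 45 mm ahead of it; z points along the fingers, y is the line along which they close (so a half turn about z gives the same grasp; the last joint's range is limited). The gripper opens to 88 mm and grips with 3 to 60 N. Pads are 18 mm wide; open, the fingers measure 123 mm over their backs; the gripper's body (75 mm by 187 mm) begins 45 mm behind the grasp point.
Start: joints at [1.336, 0.689, -0.195, 1.565, 0.157, 0.902, -0.215], TCP at [0.166, -0.603, 0.303] pointing down, gripper open.
Joint ranges: [-3.01, 3.01], [-0.46, 2.08], [-1.47, 1.51], [0.13, 2.56], [-1, 4.14], [0.04, 2.09], [-2.66, 2.66]. Speed limits (rad/s): [2.57, 2.57, 3.14, 3.14, 3.14, 3.14, 3.14].

## Interface

Orientations are given as a unit quaternion [x, y, z, w].
In Python, from plant import r gives the robot as it stands.
- The arm moves only by the tool play_rows, never from a script. Its arguments are lists of equal length, an entry for each row: "translation": the shift along the tool's x, y, z in m, a list of three; "delta_rot": the turn, a rotation vector about the tool's x, y, z in degrees, a list of three; "grip": the opening, from -1 (shut) to 1 (fully open). In form: {"translation": [[x, y, z], ...], "delta_rot": [[rx, ry, rz], ...], "grip": [grip, ...]}. A call has 1 to 20 rows; each row shifts and turns the commanded pose from where the row before left it, along the tool's axes as they then stand; what a row does not reach is not made up. A row lasts 1/8 s, in which the tool goes at most 62.5 mm and 10.7 degrees, less where a joint would pass 70% of its speed; a pose out of reach is approached as far as the arm can. A call with a gripper value outside its range is refused whole. The fingers move at their own pace and stop on an object; "squeeze" is the grip in N (left out, the last holds). Time passes only in rows, so rows that do not move let the fingers close. It gives the time, the measured TCP pose, the force, the opening and the grip force at its end, in the units of the state.
- r.get_state(): the state, without advancing time (a new reading comes with each control period).
- r.snapshot(name): name is "scene" or "side" or "wrist"; returns the picture (400x640x3 uint8, blue, green, red); there is no depth.
- r.get_calibration(name): a dict with "intrinsics" (3x3 intrinsics, pixels), "k1" (the pictures are not rectified: a ray, as slopes to the right and down, at radius r is drawn at 1 + k1 r^2 times it, then the intrinsics apply), "eye" and "rotation" of the camera in the world. Camera axes: x right, y up, looking along -z (the intrinsics and any distortion apply to the point x, -y, -z); pixel columns grow to the right and rows downward; lengths in m; the calibration is good to about 2 mm. A picture is of the moment at which its call begins: read the wrist's pose just before it. get_calibration takes no time and is no camera call; for the wrist camera it gives the pose at the moment of the call.
- r.finish_job(): hands the job in; it is judged then, once.
Trained networks look in the newest picture that a camera, given by its name, has taken for a name from the list of things; names that differ only in an ending like _2 or _b are one class to them, and where a whole thing is asked for, a point or a joint stands for the part that bears it (a point fixed in the world has none). Each returns a list of dicts, best first, with "confidence" (0 to 1); they miss things now and then, are a little off and sometimes report something else, mostly with a low value. They report only what shows in the picture. A call takes as long as a camera call. They do not tell look-alikes from the thing itself.
- r.look_for(camera, target): "point" ([x, y, z] in m, in world coordinates, good to about 4 mm: the middle of the surface that is visible of it).
- r.silhouettes(camera, target): "pixels" (400x640 bool, what is visible of it).
The state is a dict: "clock": time; "q": joint angles; "qd": joint speeds; "joint_torque": joint torques, N m; "tool_pos": TCP position; "eef_rot": TCP orientation; "contact_force": force on the tool from outside, world axes, zero at the start; "moment": the same for the moment, N m; "opening": opening from 0.0 (shut) to 1.0 (fully open); "finger_force": force on a finger pad.
Only numpy, scipy, OpenCV 4.12 (cv2) and the standard library are available. Lean on these libraries where they do the work, as an engineer would, in place of code of your own. Each camera call takes 0.05 s, during which the arm holds its last target. There are 200 camera calls.

## Task

Prove that the ejector of the blue holding fixture runs free: pull its sprung red-handled lever all the way towards the robot, then ease it slowly back home without letting it fly. Then pick the bronze valve body off its plywood pad, carry it over the top of the spark guard without touching the guard, and finish still holding it upright and still about 12 mm above the rim of the fixture's nest, centred and lined up with the recess so that it would drop straight in (either way round), never touching the fixture with it. Leave the tub, elbow, bushing and brush alone.

Things in the scene. Friction and masses are not known exactly. Their poses are not given: they have to be found in the camera images.
- fixture: Fixed blue steel base 200 x 120 x 30 mm with a steel rectangular nest and a lever on it. Origin on the table directly under the nest's centre; base spans x -70 to +130 mm, y +-60 mm. Its x axis runs from the nest towards the lever (roughly away from the robot, yaw up to 0.3 rad); it may stand left or right of the guard.
- nest (a point): Centre of the nest's recess at the height of its rim top, 42 mm above the table. Recess 72 mm along the fixture's x, 52 mm along y, 12 mm deep, walls 12 mm thick. Axes as the fixture's. A flat brass ejector pin (18 mm diameter) in the floor rises up to 16 mm while the lever is pulled and sinks again with it.
- lever_pivot (a point): Pivot of the lever, between two dark cheeks 40 mm apart over their outsides, 85 mm along the fixture's x from the nest's centre, 55 mm above the table. The hinge axis is the fixture's y.
- lever_grip (a point): Centre of the red cylindrical grip (26 mm diameter, 44 mm long along the fixture's y, flat ends; solid with the lever, so it turns in the fingers as the lever swings) across the lever's end, 130 mm from the pivot on a 12 mm round stem. At rest the lever leans 0.6 rad from vertical towards the fixture's +x, away from the robot; the grip is then 162 mm above the table.
- lever (a joint): Lever angle: 0 at rest (home), grows as the grip is pulled towards the fixture's -x (towards the robot), stop at 0.9 rad, where the lever leans 0.3 rad towards the robot. A spring returns it: about 2 N at the grip at home, 7 N at full stroke; let go far from home it flies back at over 3 rad/s.
- pad: Fixed plywood pad 150 x 150 x 12 mm that the valve stands on at the start, on the other side of the guard from the fixture; origin at the centre of its underside.
- valve: Loose bronze in-line valve body, about 0.5 kg. Origin: centre of the underside of its foot (60 mm along x, 40 along y, 8 thick). A pipe (24 mm diameter, copper end collars 32 mm, 92 mm overall) runs along its x, axis 26 mm above the underside. A square neck 26 x 26 mm rises from its middle to 75 mm above the underside. Same either way round.
- valve_grip (a point): Point on the valve's vertical axis in its square neck, 58 mm above the underside: a good height to grip, with the fingers closing along the valve's y so that they pass beside the pipe.
- guard: Fixed grey sheet spark guard with a yellow top edge, between pad and fixture; 324 mm along its x (roughly the world's x), 10 mm thick at the edge (feet 50 mm), 120 mm high. Origin at the centre of its underside.
- tub: White open plastic tub, 84 mm diameter, 85 mm high, origin at the centre of its underside. Bystander beyond the work.
- elbow: Copper pipe elbow standing on a 44 mm brass flange, 65 mm high, arm 35 mm long along its x; origin under the flange. Bystander.
- bushing: Brass bushing ring, 50 mm diameter, 30 mm high, origin at the centre of its underside. Bystander.
- brush: Hand brush lying on the table to the robot's far left, handle to its -x; origin under its middle. Bystander.
Not all that is in view belongs to the job. Leave any black, pink or turquoise look-alike of the valve alone.

How it is judged:
On the way, in this order (a step that is already met when the one before it is completed fails the run):
1. the lever is pulled through its full stroke (past 0.8 rad) (value of joint lever above 0.8 rad), for 0.1 s.
2. the lever is back home (below 0.06 rad) (value of joint lever below 0.06 rad), for 0.2 s.
3. the valve is carried over the top of the spark guard (z of valve in the frame of guard above 0.12 m and y of valve in the frame of guard between -0.04 and 0.04 m and x of valve in the frame of guard between -0.18 and 0.18 m), for 0.04 s.
At the end, for the whole second after the job is handed in: Valve held still by the gripper, underside 4-24 mm above the nest rim, within 6 mm of its centre, within 0.1 rad of its long axis (either way) and of upright; valve and robot not touching the fixture; lever home (under 0.06 rad); bystanders within 20 mm of their starts (z of valve in the frame of nest between 0.004 and 0.024 m and horizontal distance between valve and nest below 0.006 m and angle between the x axis of valve and the x axis of nest, either way round below 0.1 rad and angle between valve's own z axis and vertical below 0.1 rad and linear speed of valve below 0.02 m/s and contact force between the fingers and valve above 2 N and contact force between valve and fixture below 0.1 N and contact force between each of the arm, the fingers and fixture below 0.5 N and value of joint lever below 0.06 rad and distance of each of tub, elbow, bushing, brush from where it was at the start of the episode below 0.02 m); the arm keeps its last pose, push and grip.
It fails at once if the lever flies back (faster than 2.5 rad/s) (velocity of joint lever below -2.5 rad/s).
It fails at once if the spark guard is touched (over 1 N) (contact force between guard and anything else above 1 N).
It fails at once if the valve touches the fixture (over 1 N) (contact force between valve and fixture above 1 N).
It fails at once if the tub, elbow, bushing or brush is moved more than 20 mm (distance of any of tub, elbow, bushing, brush from where it was at the start of the episode above 0.02 m).
It also fails if it takes over 72 s, if anything falls off the work surface, if the arm or the gripper's body presses on something with over 40 N, if the wrist force passes 120 N, or if a joint passes its speed limit or range.

## Working session

There is one attempt and no reset: what is moved stays moved. The work goes in short steps, Python scripts to look and compute and a tool call to move; the robot and the scene stay as the last step left them, time stands still between calls to the robot, and variables do not carry over. Pictures are saved under pics/ and viewed, at most 10 in all, crops included, and the job is handed in when it is done.

Besides the shell and the picture viewer there is one more tool, called after "Emit:" in YAML: its name, and indented under it one key for each argument. play_rows: Moves the arm, as the interface text tells. Its arguments: {"type":"object","properties":{"translation":{"type":"array","items":{"type":"array","items":{"type":"number"}}},"delta_rot":{"type":"array","items":{"type":"array","items":{"type":"number"}}},"grip":{"type":"array","items":{"type":"number"}},"squeeze":{"type":"number"}},"required":["translation","delta_rot","grip"]}

```bash
ls; mkdir -p pics; python3 - <<'E'
from plant import r
import cv2,numpy as np
np.set_printoptions(precision=4,suppress=True)
a=r.snapshot("scene");b=r.snapshot("side")
cv2.imwrite("pics/scene.png",a);cv2.imwrite("pics/side.png",b)
for c in("scene","side","wrist"):
    k=r.get_calibration(c);print(c,k)
print(r.get_state())
for n in ["fixture","lever_grip","lever_pivot","nest","pad","valve","valve_grip","guard","tub","elbow","bushing","brush"]:
  for c in("scene","side"):
    print(n,c,[(np.round(d["point"],3).tolist(),round(d["confidence"],2)) for d in r.look_for(c,n)][:4])
E
```

```text
pics
scene {'intrinsics': array([[407.6859,   0.    , 316.8679],
       [  0.    , 407.6859, 195.845 ],
       [  0.    ,   0.    ,   1.    ]]), 'k1': -0.027716002241562832, 'eye': array([ 1.1741, -0.548 ,  0.6878]), 'rotation': array([0.4357, 0.202 , 0.3609, 0.7995])}
side {'intrinsics': array([[431.4521,   0.    , 320.5402],
       [  0.    , 431.4521, 195.0913],
       [  0.    ,   0.    ,   1.    ]]), 'k1': -0.11332377445560271, 'eye': array([0.3684, 0.7645, 1.019 ]), 'rotation': array([-0.0307,  0.3548,  0.9291, -0.1   ])}
wrist {'intrinsics': array([[327.3745,   0.    , 321.0721],
       [  0.    , 327.3745, 202.951 ],
       [  0.    ,   0.    ,   1.    ]]), 'k1': -0.06601840245929982, 'eye': array([ 0.245 , -0.5809,  0.3846]), 'rotation': array([-0.1259,  0.0971, -0.5985,  0.7852])}
{'clock': 0.1, 'q': array([ 1.3358,  0.6899, -0.1945,  1.5662,  0.1573,  0.9025, -0.2151]), 'qd': array([-0.0006, -0.0024,  0.0002, -0.0031, -0.0008, -0.0013,  0.0006]), 'joint_torque': array([ -0.0038, -52.8497,  -1.2717, -15.3837,  -0.0526,   0.002 ,
         0.0001]), 'tool_pos': array([ 0.1658
[... 1188 characters left out ...]
8, -0.248, 0.036], 0.94), ([0.667, -0.334, 0.038], 0.91), ([0.47, -0.404, 0.035], 0.85), ([0.327, -0.412, 0.038], 0.81)]
guard scene [([0.506, 0.002, 0.063], 0.73)]
guard side [([0.599, 0.279, 0.162], 0.65), ([0.468, 0.012, 0.065], 0.61)]
tub scene [([0.717, 0.19, 0.057], 0.9)]
tub side [([0.711, 0.198, 0.056], 0.78)]
elbow scene [([0.704, 0.008, 0.042], 0.85), ([0.504, 0.42, 0.02], 0.26)]
elbow side [([0.69, 0.033, 0.052], 0.52), ([0.465, -0.217, 0.044], 0.4)]
bushing scene [([0.71, -0.181, 0.026], 0.7)]
bushing side [([0.706, -0.169, 0.021], 0.59), ([0.6, 0.279, 0.16], 0.59)]
brush scene [([0.499, 0.42, 0.019], 0.58)]
brush side [([0.597, 0.278, 0.162], 0.65), ([0.491, 0.431, 0.017], 0.6)]
```

View pics/scene.png

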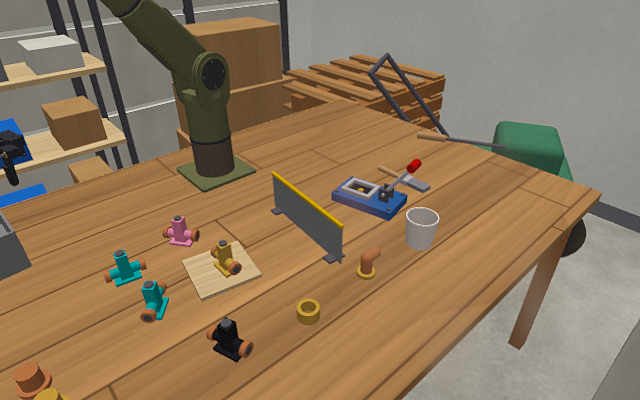

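View pics/side.png

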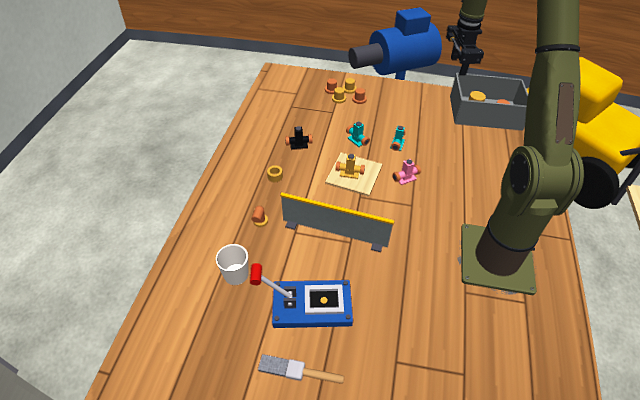

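Scene picture: things that could be taken for the valve are pink (180,232), turquoise (125,268) and (153,298), black (230,338), and the bronze one on the plywood pad (226,256). I choose the bronze one. The fixture is at about (370,195), its red grip at (414,165), and the guard's yellow edge runs from (275,175) to (341,222). In the side picture the bronze valve is at (350,167), the fixture at (313,303) and the grip at (256,273).

```bash
cat > h.py <<'E'
import numpy as np,cv2
from scipy.spatial.transform import Rotation as R
from scipy.optimize import minimize
np.set_printoptions(precision=4,suppress=True)
S=4
def proj(P,k):
    p=R.from_quat(k["rotation"]).inv().apply(np.atleast_2d(P)-k["eye"])
    u=np.c_[p[:,0],-p[:,1]]/-p[:,2:3]
    u=u*(1+k["k1"]*(u**2).sum(1,keepdims=True))
    return u*[k["intrinsics"][0,0],k["intrinsics"][1,1]]+k["intrinsics"][:2,2]
def ray(px,k):
    K=k["intrinsics"];d=(np.array(px,float)-K[:2,2])/K[0,0];u=d.copy()
    for _ in range(20):u=d/(1+k["k1"]*(u@u))
    return R.from_quat(k["rotation"]).apply([u[0],-u[1],-1.])
def tri(obs):
    A=0;b=0
    for px,k in obs:
        d=ray(px,k);d/=np.linalg.norm(d);M=np.eye(3)-np.outer(d,d);A=A+M;b=b+M@k["eye"]
    return np.linalg.solve(A,b)
def box(x0,x1,y0,y1,z0,z1):
    return np.array([[x,y,z] for x in(x0,x1) for y in(y0,y1) for z in(z0,z1)],float)
def cylx(x0,x1,rr,z):
    t=np.linspace(0,2*np.pi,24)
    return np.array([[x,rr*np.cos(a),z+rr*np.sin(a)] for x in(x0,x1) for a in t])
VALVE=[box(-.03,.03,-.02,.02,0,.008),cylx(-.046,.046,.012,.026),cylx(-.046,-.034,.016,.026),cylx(.034,.046,.016,.026),box(-.013,.013,-.013,.013,.008,.075)]
BASE=[box(-.07,.13,-.06,.06,0,.03)]
PAD=[box(-.075,.075,-.075,.075,0,.012)]
EDGE=[box(-.162,.162,-.005,.005,.113,.12)]
def world(P,q):
    c,s=np.cos(q[3]),np.sin(q[3]);return P@np.array([[c,s,0],[-s,c,0],[0,0,1]])+q[:3]
def render(parts,q,k):
    m=np.zeros((400*S,640*S),np.uint8)
    for P in parts:
        u=proj(world(P,q),k);u=(u+.5)*S-.5
        cv2.fillConvexPoly(m,cv2.convexHull(np.round(u*16).astype(np.int32)),1,shift=4)
    return m
def fit(parts,q0,views,free=(0,1,3)):
    free=list(free);up=[(cv2.resize(m.astype(np.uint8),None,fx=S,fy=S,interpolation=cv2.INTER_NEAREST),k) for m,k in views]
    def cost(v):
        q=np.array(q0,float);q[free]=v;c=0
        for m,k in up:
            g=render(parts,q,k);c+=1-(g&m).sum()/max(1,(g|m).sum())
        return c/len(up)
    x0=np.array(q0,float)[free];n=len(free)
    for sc in(1,.3):
        sim=np.vstack([x0]+[x0+sc*np.eye(n)[i]*(.15 if free[i]==3 else .012) for i in range(n)])
        o=minimize(cost,x0,method="Nelder-Mead",options=dict(initial_simplex=sim,xatol=1e-5,fatol=1e-5,maxiter=200));x0=o.x
    q=np.array(q0,float);q[free]=x0;return q,o.fun
def hull(m):
    m=m.astype(np.uint8);n,l,st,_=cv2.connectedComponentsWithStats(m,connectivity=8)
    o=np.zeros_like(m);c=np.vstack([p for p in np.argwhere(np.isin(l,[i for i in range(1,n) if st[i,4]>25]))[None]])[:,::-1]
    cv2.fillConvexPoly(o,cv2.convexHull(c.astype(np.int32)),1);return o
def near(m,pts,k,rad):
    u=proj(pts,k)[0];yy,xx=np.mgrid[:400,:640];return m&(np.hypot(xx-u[0],yy-u[1])<rad)
def cal(*n):
    from plant import r
    return {c:r.get_calibration(c) for c in n}
def hsv(im):
    return [c.astype(int) for c in cv2.split(cv2.cvtColor(im,cv2.COLOR_BGR2HSV))]
E
cat > m1.py <<'E'
from plant import r
from h import *
k=cal("scene","side");im={c:cv2.imread(f"pics/{c}.png") for c in k}
H={c:hsv(im[c]) for c in k}
blue={c:hull(near((abs(H[c][0]-112)<14)&(H[c][1]>120)&(H[c][2]>40),[.52,.25,.03],k[c],75)) for c in k}
red=  {c:near(((H[c][0]<6)|(H[c][0]>174))&(H[c][1]>170)&(H[c][2]>60),[.6,.275,.162],k[c],30) for c in k}
yel=  {c:near((abs(H[c][0]-25)<6)&(H[c][1]>180),[.5,.005,.12],k[c],90) for c in k}
for c in k: print(c,blue[c].sum(),red[c].sum(),yel[c].sum())
for vs in (["scene"],["side"],["scene","side"]):
    print("fixture",vs,*fit(BASE,[.49,.26,0,.1],[(blue[c],k[c]) for c in vs]))
print("fix z free",*fit(BASE,[.49,.26,0,.1],[(blue[c],k[c]) for c in k],(0,1,2,3)))
print("guard",*fit(EDGE,[.5,.005,0,0],[(yel[c],k[c]) for c in k]), *fit(EDGE,[.5,.005,0,0],[(yel[c],k[c]) for c in k],(0,1,2,3)))
cen={c:np.argwhere(red[c]).mean(0)[::-1] for c in k}
print("grip",tri([(cen[c],k[c]) for c in k]),cen)
mk={}
for c in k:
    r.snapshot(c)
    L=r.silhouettes(c,"valve")
    for d in L:
        u=np.argwhere(d["pixels"]).mean(0)[::-1]
        print(c,d["confidence"],u,d["pixels"].sum(),im[c][d["pixels"]].mean(0))
        if np.hypot(*(u-proj([.47,-.23,.045],k[c])[0]))<20 and c not in mk: mk[c]=d["pixels"]
for vs in ([c] for c in mk): print("valve",vs,*fit(VALVE,[.47,-.23,.012,.1],[(mk[c],k[c]) for c in vs]))
if len(mk)==2:
    print("valve",*fit(VALVE,[.47,-.23,.012,.1],[(mk[c],k[c]) for c in mk]),*fit(VALVE,[.47,-.23,.012,.1],[(mk[c],k[c]) for c in mk],(0,1,2,3)))
E
python3 m1.py
```

```text
scene 906 124 444
side 3682 222 598
fixture ['scene'] [ 0.4764  0.2961  0.     -0.3898] 0.5418711363201836
fixture ['side'] [0.4559 0.2469 0.     0.2231] 0.031098233541313358
fixture ['scene', 'side'] [0.4561 0.2463 0.     0.2326] 0.29579506868665156
fix z free [ 0.4563  0.2463 -0.0014  0.2234] 0.29418680995855656
guard [ 0.4741  0.0096  0.     -0.099 ] 0.21872569177869305 [ 0.4748  0.0094 -0.0002 -0.0969] 0.2155958121604603
grip [0.6114 0.2843 0.1617] {'scene': array([413.6694, 165.5887]), 'side': array([255.5766, 273.7342])}
scene 0.9 [124.0133 269.7248] 901 [104.     111.8135  38.273 ]
scene 0.89 [228.8501 340.4182] 1234 [35.6078 43.5486 59.2083]
scene 0.59 [153.5666 300.6337] 879 [ 93.7577 101.5757  45.1149]
scene 0.57 [225.3529 258.7443] 700 [ 48.2414  99.8986 134.3129]
side 0.96 [298.225  139.6194] 360 [29.8167 35.0083 47.8361]
side 0.88 [349.5105 168.1991] 427 [ 60.6698 133.9977 180.2834]
side 0.85 [357.2414 134.7745] 377 [105.8674 116.2228  56.5942]
side 0.8 [398.3365 139.0995] 211 [108.6445 115.7915  53.7014]
side 0.57 [406.486  172.6845] 393 [119.7303 100.6056 182.2519]
valve ['scene'] [ 0.4714 -0.2305  0.012   0.0196] 0.05597682542387317
valve ['side'] [ 0.4696 -0.2291  0.012   0.0551] 0.12434817488969119
valve [ 0.4702 -0.2305  0.012   0.0187] 0.09585335298719344 [ 0.4699 -0.2304  0.011   0.0237] 0.09141989462718314
```

```bash
cat >> h.py <<'E'
def plan(p,yaw=None,step=.05,st=None):
    from plant import r
    st=st or r.get_state();T=R.from_quat(st["eef_rot"]);x=T.apply([1,0,0])
    d=T.inv().apply(np.array(p)-st["tool_pos"]);y0=np.arctan2(x[1],x[0])
    print("t",st["clock"],"tcp",st["tool_pos"],"yaw",y0,"zaxis",T.apply([0,0,1]),"delta",d,"rows",np.linalg.norm(d)/step,"dz_deg",None if yaw is None else -np.degrees(yaw-y0))
E
python3 - <<'E'
from h import *
k=cal("wrist")["wrist"]
print(R.from_quat(k["rotation"]).apply([0,0,-1]))
plan([.40,-.25,.302],.06)
E
```

```text
[-0.3027 -0.0831 -0.9495]
t 1.5 tcp [ 0.166  -0.6026  0.3027] yaw 0.2688348605779941 zaxis [ 0.0001 -0.0001 -1.    ] delta [ 0.3192 -0.2777  0.0007] rows 8.462535251293 dz_deg 11.965356126322037
```

Emit:
play_rows:
  translation:
    - [0,0,0]
    - [0,0,0]
    - [0.0255,-0.0338,0]
    - [0.0255,-0.0338,0]
    - [0.0255,-0.0338,0]
    - [0.0255,-0.0338,0]
    - [0.0255,-0.0338,0]
    - [0.0255,-0.0338,0]
    - [0.0255,-0.0338,0]
    - [0.0255,-0.0338,0]
    - [0.0255,-0.0338,0]
    - [0.0255,-0.0338,0]
    - [0,0,0]
    - [0,0,0]
  delta_rot:
    - [0,0,6]
    - [0,0,6]
    - [0,0,0]
    - [0,0,0]
    - [0,0,0]
    - [0,0,0]
    - [0,0,0]
    - [0,0,0]
    - [0,0,0]
    - [0,0,0]
    - [0,0,0]
    - [0,0,0]
    - [0,0,0]
    - [0,0,0]
  grip: [1,1,1,1,1,1,1,1,1,1,1,1,1,1]

```text
clock: 3.25
tool_pos: [0.4002, -0.2505, 0.3028]
eef_rot: [1.0, 0.03, -0.0, 0.0]
contact_force: [-0.9, -0.3, -0.4]
opening: 1.0
finger_force: 0.0
```

```bash
python3 - <<'E'
from plant import r
from h import *
k=r.get_calibration("wrist");im=r.snapshot("wrist");cv2.imwrite("pics/w1.png",im)
plan([.42,.13,.302],.223)
u=proj([.47,-.23,.045],k)[0];print(u)
for d in r.silhouettes("wrist","valve"):
    m=d["pixels"];c=np.argwhere(m).mean(0)[::-1];print(d["confidence"],c,m.sum(),im[m].mean(0))
    if np.hypot(*(c-u))<40:
        np.save("vw1.npy",m)
        print(*fit(VALVE,[.47,-.23,.012,.03],[(m,k)]))
        break
x,y=u.astype(int);x0=min(max(x-130,0),380);y0=min(max(y-130,0),140)
cv2.imwrite("pics/w1c.png",cv2.resize(im[y0:y0+260,x0:x0+260],None,fx=2,fy=2));print(x0,y0)
E
```

```text
t 3.3 tcp [ 0.3998 -0.251   0.3027] yaw 0.057623532482944016 zaxis [-0.0004 -0.0007 -1.    ] delta [ 0.0421 -0.3793  0.0005] rows 7.631635813539269 dz_deg -9.47537361950966
[304.2284 107.0316]
0.96 [462.0392 239.0672] 2754 [83.9492 92.9354 47.882 ]
0.95 [325.1647 262.4458] 2490 [ 88.4639  81.9908 149.9779]
0.83 [307.2756 105.4205] 3277 [ 60.3418 126.2142 173.6796]
[ 0.4697 -0.2323  0.012   0.0168] 0.025530154910512914
174 0
```

View pics/w1c.png

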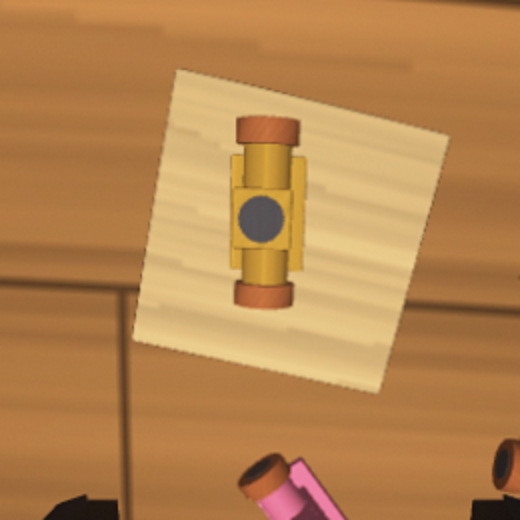

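The crop shows the bronze valve alone on its plywood pad, at about (306,108) in the full picture. Its long axis runs nearly along the image's vertical, and the pink look-alike is below the pad. Next, the fixture.

Emit:
play_rows:
  translation:
    - [0,0,0]
    - [0.0112,-0.0414,0]
    - [0.0112,-0.0414,0]
    - [0.0112,-0.0414,0]
    - [0.0112,-0.0414,0]
    - [0.0112,-0.0414,0]
    - [0.0112,-0.0414,0]
    - [0.0112,-0.0414,0]
    - [0.0112,-0.0414,0]
    - [0.0112,-0.0414,0]
    - [0.0112,-0.0414,0]
    - [0.0112,-0.0414,0]
    - [0,0,0]
    - [0,0,0]
  delta_rot:
    - [0,0,-9.5]
    - [0,0,0]
    - [0,0,0]
    - [0,0,0]
    - [0,0,0]
    - [0,0,0]
    - [0,0,0]
    - [0,0,0]
    - [0,0,0]
    - [0,0,0]
    - [0,0,0]
    - [0,0,0]
    - [0,0,0]
    - [0,0,0]
  grip: [1,1,1,1,1,1,1,1,1,1,1,1,1,1]

```text
clock: 5.1
tool_pos: [0.4192, 0.2197, 0.3025]
eef_rot: [0.994, 0.111, -0.0, 0.001]
contact_force: [0.1, -0.2, -0.5]
opening: 1.0
finger_force: 0.0
```

```bash
python3 - <<'E'
from plant import r
from h import *
k=r.get_calibration("wrist");im=r.snapshot("wrist");cv2.imwrite("pics/w2.png",im)
plan([.611,.2825,.35],.223)
import pickle;pickle.dump(k,open("w2.pkl","wb"))
P=world(np.array([[0,0,.042],[.085,0,.055],[.1584,0,.162]]+[[x,y,.042] for x in(-.036,.036) for y in(-.026,.026)]),[.456,.2465,0,.223]);print(proj(P,k))
E
```

```text
t 5.15 tcp [0.4192 0.2193 0.3026] yaw 0.22214206108273232 zaxis [-0.0004 -0.0015 -1.    ] delta [ 0.201  -0.0193 -0.0476] rows 4.148977448574367 dz_deg -0.049156279039461626
[[ 303.0194  135.6896]
 [ 300.8677   45.4441]
 [ 288.5535 -114.0868]
 [ 327.9198  169.666 ]
 [ 279.3062  169.7543]
 [ 328.2892   99.6102]
 [ 276.6266   99.7818]]
```

View pics/w2.png

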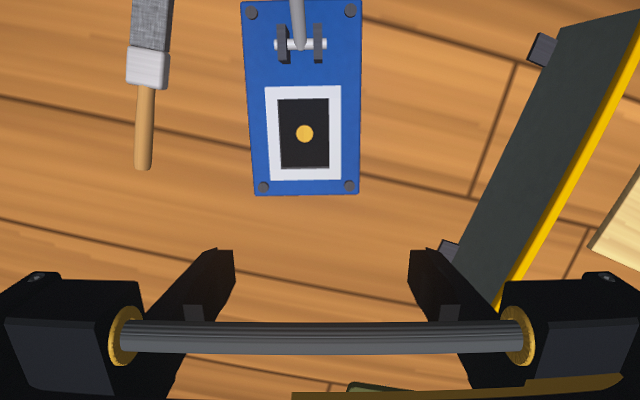

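The wrist picture shows the recess corners at about (278,99), (328,99), (329,168) and (281,170). That is within about 1–2 px of my fixture pose's projection. The lever stem leaves the picture at (297,0).

```bash
python3 - <<'E'
from h import *
import pickle
k=pickle.load(open("w2.pkl","rb"));im=cv2.imread("pics/w2.png");h=hsv(im)
b=hull(near((abs(h[0]-112)<14)&(h[1]>120)&(h[2]>40),[.48,.25,.03],k,130))
print("base",*fit(BASE,[.456,.2465,0,.223],[(b,k)]))
w=hull(near((h[1]<60)&(h[2]>190),[.456,.2465,.042],k,65))
q,c=fit([box(-.048,.048,-.038,.038,.03,.042)],[.456,.2465,0,.223],[(w,k)]);print("nest",q,c)
ks=cal("side")["side"];s=cv2.imread("pics/side.png");h=hsv(s)
ws=near((h[1]<60)&(h[2]>190),[.456,.2465,.042],ks,40)
print(ws.sum());ws=hull(ws)
print("nest2",*fit([box(-.048,.048,-.038,.038,.03,.042)],q,[(w,k),(ws,ks)],(0,1,2,3)))
plan([.611,.283,.3],.223)
E
```

```text
base [0.4586 0.2464 0.     0.2394] 0.008787047735720366
nest [0.4574 0.2462 0.     0.239 ] 0.015408210578877868
506
nest2 [0.4572 0.2461 0.0014 0.238 ] 0.055055065177032014
t 5.15 tcp [0.4192 0.2193 0.3026] yaw 0.22214206108273232 zaxis [-0.0004 -0.0015 -1.    ] delta [ 0.2011 -0.0198  0.0024] rows 4.042577932450411 dz_deg -0.049156279039461626
```

Emit:
play_rows:
  translation:
    - [0,0,0]
    - [0.0403,-0.0035,0]
    - [0.0403,-0.0035,0]
    - [0.0403,-0.0035,0]
    - [0.0403,-0.0035,0]
    - [0.0404,-0.0033,0]
    - [0,0,0]
    - [0,0,0.024]
    - [0,0,0.024]
    - [0,0,0.024]
    - [0,0,0.0235]
    - [0,0,0]
    - [0,0,0]
  delta_rot:
    - [0,0,-0.75]
    - [0,0,0]
    - [0,0,0]
    - [0,0,0]
    - [0,0,0]
    - [0,0,0]
    - [0,0,0]
    - [0,0,0]
    - [0,0,0]
    - [0,0,0]
    - [0,0,0]
    - [0,0,0]
    - [0,0,0]
  grip: [1,1,1,1,1,1,1,1,1,1,1,1,1]

```text
clock: 6.78
tool_pos: [0.6108, 0.2854, 0.2082]
eef_rot: [0.993, 0.119, 0.0, -0.0]
contact_force: [-0.3, 0.1, -1.0]
opening: 0.999
finger_force: 0.0
```

```bash
python3 - <<'E'
from plant import r
from h import *
plan([.6113,.2831,.207],.235)
im=r.snapshot("side");cv2.imwrite("pics/s2.png",cv2.resize(im[150:350,170:400],None,fx=3,fy=3))
w=r.snapshot("wrist");cv2.imwrite("pics/w3.png",w)
E
```

```text
t 6.775 tcp [0.6108 0.2854 0.2082] yaw 0.23790602489161106 zaxis [ 0.0008  0.0003 -1.    ] delta [-0.0001  0.0024  0.0012] rows 0.05372129570482877 dz_deg 0.16650296144927682
```

View pics/w3.png

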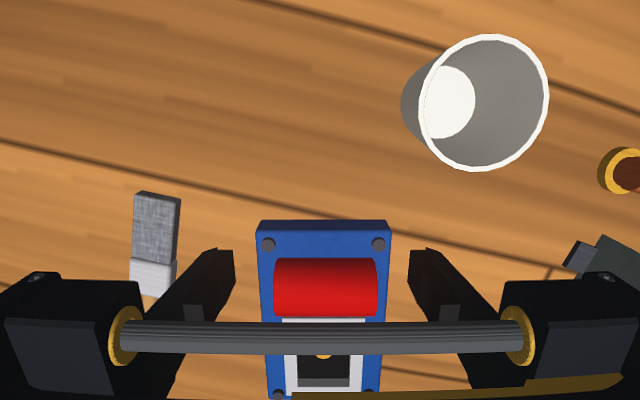

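The red grip sits centred between the fingers, at (326,288), about 2 mm off sideways. I'll correct that and close.

Emit:
play_rows:
  translation:
    - [0,0.0022,0.0012]
    - [0,0,0]
    - [0,0,0]
    - [0,0,0]
    - [0,0,0]
    - [0,0,0]
    - [0,0,0]
    - [0,0,0]
  delta_rot:
    - [0,0,0]
    - [0,0,0]
    - [0,0,0]
    - [0,0,0]
    - [0,0,0]
    - [0,0,0]
    - [0,0,0]
    - [0,0,0]
  grip: [1,-1,-1,-1,-1,-1,-1,-1]
  squeeze: 35

```text
clock: 7.88
tool_pos: [0.6111, 0.284, 0.206]
eef_rot: [0.993, 0.119, -0.0, -0.0]
contact_force: [-0.0, 1.3, -0.6]
opening: 0.496
finger_force: 35.0
```

```bash
python3 - <<'E'
from plant import r
from h import *
s=r.get_state();print(s["tool_pos"],s["opening"]*88,s["finger_force"],s["contact_force"])
# arc rows: tool -x toward robot, z down; small angles
for n,a1 in((14,.93),):
    a=np.linspace(0,a1,n+1)-.6
    X=130*np.sin(-a);Z=130*np.cos(a)
    print([[round(x/1000,4),0,round(-z/1000,4)] for x,z in zip(np.diff(X),np.diff(Z))])
E
```

```text
[0.6111 0.284  0.206 ] 43.61912327889196 35.00017337501049 [-0.0272  1.33   -0.566 ]
[[np.float64(-0.0073), 0, np.float64(-0.0046)], [np.float64(-0.0076), 0, np.float64(-0.0041)], [np.float64(-0.0078), 0, np.float64(-0.0036)], [np.float64(-0.0081), 0, np.float64(-0.0031)], [np.float64(-0.0082), 0, np.float64(-0.0026)], [np.float64(-0.0084), 0, np.float64(-0.002)], [np.float64(-0.0085), 0, np.float64(-0.0014)], [np.float64(-0.0086), 0, np.float64(-0.0009)], [np.float64(-0.0086), 0, np.float64(-0.0003)], [np.float64(-0.0086), 0, np.float64(0.0003)], [np.float64(-0.0086), 0, np.float64(0.0008)], [np.float64(-0.0085), 0, np.float64(0.0014)], [np.float64(-0.0084), 0, np.float64(0.002)], [np.float64(-0.0083), 0, np.float64(0.0025)]]
```

Emit:
play_rows:
  translation:
    - [-0.0073,0,-0.0046]
    - [-0.0076,0,-0.0041]
    - [-0.0078,0,-0.0036]
    - [-0.0081,0,-0.0031]
    - [-0.0082,0,-0.0026]
    - [-0.0084,0,-0.002]
    - [-0.0085,0,-0.0014]
    - [-0.0086,0,-0.0009]
    - [-0.0086,0,-0.0003]
    - [-0.0086,0,0.0003]
    - [-0.0086,0,0.0008]
    - [-0.0085,0,0.0014]
    - [-0.0084,0,0.002]
    - [-0.004,0,0.0012]
    - [0,0,0]
    - [0,0,0]
    - [0,0,0]
  delta_rot:
    - [0,0,0]
    - [0,0,0]
    - [0,0,0]
    - [0,0,0]
    - [0,0,0]
    - [0,0,0]
    - [0,0,0]
    - [0,0,0]
    - [0,0,0]
    - [0,0,0]
    - [0,0,0]
    - [0,0,0]
    - [0,0,0]
    - [0,0,0]
    - [0,0,0]
    - [0,0,0]
    - [0,0,0]
  grip: [-1,-1,-1,-1,-1,-1,-1,-1,-1,-1,-1,-1,-1,-1,-1,-1,-1]

```text
clock: 10.0
tool_pos: [0.507, 0.2585, 0.2256]
eef_rot: [0.993, 0.118, 0.005, -0.002]
contact_force: [7.3, 2.3, 3.4]
opening: 0.498
finger_force: 35.0
```

```bash
python3 - <<'E'
from plant import r
from h import *
s=r.get_state();print(s["clock"],s["tool_pos"],s["opening"]*88,s["finger_force"],s["contact_force"])
F=[.4573,.2462,0,.235]
for a in(.8,.9): print(world(np.array([[.085+.13*np.sin(.6-a),0,.055+.13*np.cos(.6-a)]]),F))
k=r.get_calibration("side");im=r.snapshot("side");cv2.imwrite("pics/s3.png",im);ks=r.get_calibration("scene");i2=r.snapshot("scene");o=[]
for c,kk,i in(("side",k,im),("scene",ks,i2)):
    h=hsv(i);m=near(((h[0]<6)|(h[0]>174))&(h[1]>170)&(h[2]>60),[.535,.265,.179],kk,30);print(c,m.sum())
    if m.sum()>15:o.append((np.argwhere(m).mean(0)[::-1],kk))
if len(o)==2: print("grip",tri(o))
for px,kk in o: print(px,proj(np.array([world(np.array([[.085+.13*np.sin(.6-a),0,.055+.13*np.cos(.6-a)]]),F)[0] for a in(.7,.8,.9)]),kk))
E
```

```text
10.0 [0.507  0.2585 0.2256] 43.79286184065399 35.002343114465475 [7.2552 2.3051 3.3998]
[[0.5148 0.26   0.1824]]
[[0.5026 0.257  0.1792]]
side 0
scene 84
[381.6548 148.1667] [[385.1253 150.0716]
 [380.9454 149.5417]
 [376.868  149.4507]]
```

Emit:
play_rows:
  translation:
    - [-0.004,0,0.0012]
    - [-0.004,0,0.0012]
    - [0,0,0]
    - [0,0,0]
  delta_rot:
    - [0,0,0]
    - [0,0,0]
    - [0,0,0]
    - [0,0,0]
  grip: [-1,-1,-1,-1]

```text
clock: 10.6
tool_pos: [0.5008, 0.2569, 0.2238]
eef_rot: [0.993, 0.118, 0.007, -0.002]
contact_force: [10.2, 3.6, 4.5]
opening: 0.493
finger_force: 35.0
```

```bash
python3 - <<'E'
from plant import r
from h import *
k=r.get_calibration("wrist");im=r.snapshot("wrist");cv2.imwrite("pics/w4.png",im)
a=np.linspace(.9,0,25)-.6
print([[round(float(x),4),0,round(float(-z),4)] for x,z in zip(np.diff(.13*np.sin(-a)),np.diff(.13*np.cos(a)))])
E
```

```text
[[0.0047, 0, -0.0014], [0.0047, 0, -0.0012], [0.0048, 0, -0.001], [0.0048, 0, -0.0008], [0.0048, 0, -0.0006], [0.0049, 0, -0.0005], [0.0049, 0, -0.0003], [0.0049, 0, -0.0001], [0.0049, 0, 0.0001], [0.0049, 0, 0.0003], [0.0049, 0, 0.0005], [0.0048, 0, 0.0006], [0.0048, 0, 0.0008], [0.0048, 0, 0.001], [0.0047, 0, 0.0012], [0.0047, 0, 0.0014], [0.0046, 0, 0.0015], [0.0046, 0, 0.0017], [0.0045, 0, 0.0019], [0.0044, 0, 0.002], [0.0043, 0, 0.0022], [0.0043, 0, 0.0024], [0.0042, 0, 0.0025], [0.0041, 0, 0.0027]]
```

View pics/w4.png

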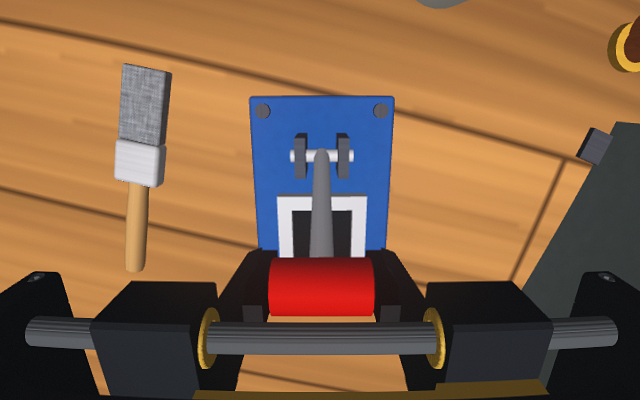

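The lever is at its stop: the force rose to about 11 N, the TCP has travelled 113 mm, and the picture shows the red grip held at (321,287) over the nest. Now easing it back.

Emit:
play_rows:
  translation:
    - [0.0037,0,-0.0011]
    - [0.0047,0,-0.0014]
    - [0.0047,0,-0.0012]
    - [0.0048,0,-0.001]
    - [0.0048,0,-0.0008]
    - [0.0048,0,-0.0006]
    - [0.0049,0,-0.0005]
    - [0.0049,0,-0.0003]
    - [0.0049,0,-0.0001]
    - [0.0049,0,0.0001]
    - [0.0049,0,0.0003]
    - [0.0049,0,0.0005]
    - [0.0048,0,0.0006]
    - [0.0048,0,0.0008]
    - [0.0048,0,0.001]
    - [0.0047,0,0.0012]
    - [0.0047,0,0.0014]
    - [0.0046,0,0.0015]
    - [0.0046,0,0.0017]
    - [0.0045,0,0.0019]
  delta_rot:
    - [0,0,0]
    - [0,0,0]
    - [0,0,0]
    - [0,0,0]
    - [0,0,0]
    - [0,0,0]
    - [0,0,0]
    - [0,0,0]
    - [0,0,0]
    - [0,0,0]
    - [0,0,0]
    - [0,0,0]
    - [0,0,0]
    - [0,0,0]
    - [0,0,0]
    - [0,0,0]
    - [0,0,0]
    - [0,0,0]
    - [0,0,0]
    - [0,0,0]
  grip: [-1,-1,-1,-1,-1,-1,-1,-1,-1,-1,-1,-1,-1,-1,-1,-1,-1,-1,-1,-1]

```text
clock: 13.15
tool_pos: [0.5877, 0.2782, 0.2178]
eef_rot: [0.993, 0.119, 0.001, -0.0]
contact_force: [2.2, 2.2, 5.4]
opening: 0.497
finger_force: 35.0
```

Emit:
play_rows:
  translation:
    - [0.0044,0,0.002]
    - [0.0043,0,0.0022]
    - [0.0043,0,0.0024]
    - [0.0042,0,0.0025]
    - [0.0041,0,0.0027]
    - [0.002,0,0.0012]
    - [0,0,0]
    - [0,0,0]
    - [0,0,0]
  delta_rot:
    - [0,0,0]
    - [0,0,0]
    - [0,0,0]
    - [0,0,0]
    - [0,0,0]
    - [0,0,0]
    - [0,0,0]
    - [0,0,0]
    - [0,0,0]
  grip: [-1,-1,-1,-1,-1,-1,-1,-1,-1]

```text
clock: 14.28
tool_pos: [0.6066, 0.2829, 0.2065]
eef_rot: [0.993, 0.119, -0.003, 0.001]
contact_force: [-10.6, -2.3, 28.6]
opening: 0.496
finger_force: 35.0
```

Emit:
play_rows:
  translation:
    - [-0.001,0,-0.0015]
    - [0,0,-0.001]
    - [0,0,0]
    - [0,0,0]
  delta_rot:
    - [0,0,0]
    - [0,0,0]
    - [0,0,0]
    - [0,0,0]
  grip: [-1,-1,-1,-1]
  squeeze: 15

```text
clock: 14.78
tool_pos: [0.6062, 0.2828, 0.2068]
eef_rot: [0.993, 0.119, -0.003, 0.001]
contact_force: [-6.3, 0.7, 14.4]
opening: 0.493
finger_force: 15.0
```

```bash
python3 - <<'E'
from plant import r
from h import *
F=[.4573,.2462,0,.235];o=[]
for c in("scene","side"):
    kk=r.get_calibration(c);i=r.snapshot(c)
    h=hsv(i);m=near(((h[0]<6)|(h[0]>174))&(h[1]>170)&(h[2]>60),[.611,.283,.162],kk,30)
    px=np.argwhere(m).mean(0)[::-1];print(c,m.sum(),px)
    print(proj(np.array([world(np.array([[.085+.13*np.sin(.6-a),0,.055+.13*np.cos(.6-a)]]),F)[0] for a in(0,.1,.2)]),kk))
E
```

```text
scene 80 [415.9  165.05]
[[413.1169 165.4896]
 [409.609  162.1689]
 [405.8544 159.1728]]
side 0 [nan nan]
[[255.446  273.2785]
 [259.9826 271.6727]
 [264.8865 270.3111]]<stdin>:7: RuntimeWarning: Mean of empty slice.
  ret = um.true_divide(
```

The lever stands at its home stop (the contact pushes back), so I'll release and rise.

Emit:
play_rows:
  translation:
    - [0,0,-0.001]
    - [0,0,0]
    - [0,0,0]
    - [0,0,0]
    - [0,0,0]
    - [0,0,-0.02]
    - [0,0,-0.03]
    - [0,0,-0.035]
    - [0,0,-0.03]
    - [0,0,0]
  delta_rot:
    - [0,0,0]
    - [0,0,0]
    - [0,0,0]
    - [0,0,0]
    - [0,0,0]
    - [0,0,0]
    - [0,0,0]
    - [0,0,0]
    - [0,0,0]
    - [0,0,0]
  grip: [-0.01,0.2,0.6,1,1,1,1,1,1,1]

```text
clock: 16.12
tool_pos: [0.61, 0.2835, 0.3246]
eef_rot: [0.993, 0.119, 0.003, -0.001]
contact_force: [-0.0, -0.1, 0.3]
opening: 1.001
finger_force: 0.0
```

```bash
python3 - <<'E'
from plant import r
from h import *
F=[.4573,.2462,0,.235];o=[]
for c in("scene","side"):
    kk=r.get_calibration(c);i=r.snapshot(c)
    h=hsv(i);m=near(((h[0]<6)|(h[0]>174))&(h[1]>170)&(h[2]>60),[.611,.283,.162],kk,30)
    if m.sum()>20: o.append((np.argwhere(m).mean(0)[::-1],kk))
    print(c,m.sum(),o[-1][0] if o else None)
if len(o)==2: print(tri(o))
plan([.47,-.231,.30],.017)
E
```

```text
scene 125 [413.568 165.696]
side 163 [255.7423 276.3865]
[0.6091 0.2888 0.1587]
t 16.225 tcp [0.6084 0.2828 0.3213] yaw 0.23831370379938543 zaxis [-0.0009 -0.0006 -1.    ] delta [-0.2558  0.4666  0.0218] rows 10.651908593852571 dz_deg 12.680341176113197
```

Emit:
play_rows:
  translation:
    - [0,0,0]
    - [0,0,0]
    - [-0.0133,0.0465,0]
    - [-0.0133,0.0465,0]
    - [-0.0133,0.0465,0]
    - [-0.0133,0.0465,0]
    - [-0.0133,0.0465,0]
    - [-0.0133,0.0465,0]
    - [-0.0133,0.0465,0]
    - [-0.0133,0.0465,0]
    - [-0.0133,0.0465,0]
    - [-0.0133,0.0465,0]
    - [-0.0133,0.0465,0]
    - [0,0,0.035]
    - [0,0,0.035]
    - [0,0,0]
    - [0,0,0]
  delta_rot:
    - [0,0,6.3]
    - [0,0,6.3]
    - [0,0,0]
    - [0,0,0]
    - [0,0,0]
    - [0,0,0]
    - [0,0,0]
    - [0,0,0]
    - [0,0,0]
    - [0,0,0]
    - [0,0,0]
    - [0,0,0]
    - [0,0,0]
    - [0,0,0]
    - [0,0,0]
    - [0,0,0]
    - [0,0,0]
  grip: [1,1,1,1,1,1,1,1,1,1,1,1,1,1,1,1,1]

```text
clock: 18.35
tool_pos: [0.4721, -0.231, 0.2523]
eef_rot: [1.0, 0.009, -0.0, -0.0]
contact_force: [-0.3, -0.1, -0.8]
opening: 1.004
finger_force: 0.0
```

```bash
python3 - <<'E'
from plant import r
from h import *
k=r.get_calibration("wrist");im=r.snapshot("wrist");cv2.imwrite("pics/w5.png",im)
h=hsv(im)
F=[.47,-.231,.012,.017];P=world(np.array([[sx*.013,sy*.013,.075] for sx,sy in((-1,-1),(1,-1),(1,1),(-1,1))]),F);print(proj(P,k))
plan([.47,-.231,.115],.017)
for d in r.silhouettes("wrist","valve"):
    m=d["pixels"];c=np.argwhere(m).mean(0)[::-1];print(d["confidence"],c,m.sum(),im[m].mean(0))
E
```

```text
[[336.6632 220.7566]
 [337.1844 189.9739]
 [304.1659 189.9472]
 [304.6613 220.7305]]
t 18.4 tcp [ 0.4725 -0.2311  0.2528] yaw 0.018623471425786808 zaxis [ 0.0013 -0.0005 -1.    ] delta [-0.0026 -0.0002  0.1378] rows 2.7568053540351776 dz_deg 0.09301806085767025
0.88 [506.4688 186.3107] 4889 [85.4128 93.7576 38.4858]
0.85 [322.2694 187.7906] 3783 [ 53.4835 109.9823 153.7552]
0.79 [489.7306 292.4961] 516 [89.062  91.7752  7.6221]
0.68 [464.131    7.4969] 817 [ 34.481   58.9657 106.0796]
0.67 [344.2501 343.3701] 1767 [ 69.9247  66.4765 119.7233]
```

View pics/w5.png

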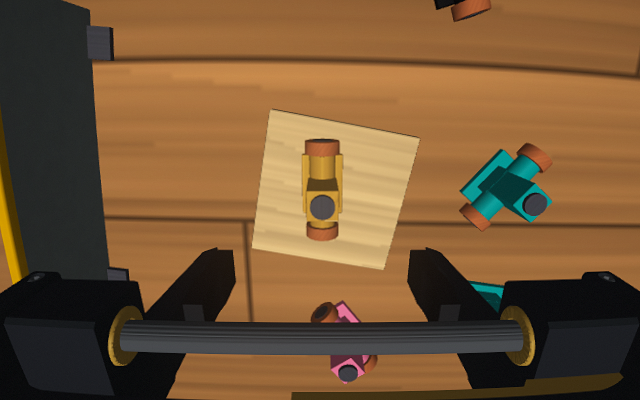

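The neck top shows at (322,207), against a prediction of (320.6,205.4), so the estimate is within about 1 mm. Descending and grasping.

Emit:
play_rows:
  translation:
    - [-0.003,0.001,0]
    - [0,0,0.025]
    - [0,0,0.03]
    - [0,0,0.03]
    - [0,0,0.025]
    - [0,0,0.02]
    - [0,0,0.0075]
    - [0,0,0]
    - [0,0,0]
    - [0,0,0]
    - [0,0,0]
    - [0,0,0]
    - [0,0,0]
    - [0,0,0]
    - [0,0,0]
  delta_rot:
    - [0,0,0]
    - [0,0,0]
    - [0,0,0]
    - [0,0,0]
    - [0,0,0]
    - [0,0,0]
    - [0,0,0]
    - [0,0,0]
    - [0,0,0]
    - [0,0,0]
    - [0,0,0]
    - [0,0,0]
    - [0,0,0]
    - [0,0,0]
    - [0,0,0]
  grip: [1,1,1,1,1,1,1,1,-1,-1,-1,-1,-1,-1,-1]
  squeeze: 45

```text
clock: 20.32
tool_pos: [0.4689, -0.232, 0.1145]
eef_rot: [1.0, 0.009, -0.0, -0.0]
contact_force: [0.9, 0.6, -0.3]
opening: 0.286
finger_force: 45.0
```

```bash
python3 - <<'E'
from plant import r
from h import *
s=r.get_state();print(s["opening"]*88,s["finger_force"],s["contact_force"],s["moment"])
plan([.47,-.232,.285],.017)
E
```

```text
25.176292288760013 44.99138823710382 [ 0.9045  0.5878 -0.3487] [ 0.0204 -0.0515 -0.0799]
t 20.325 tcp [ 0.4689 -0.232   0.1145] yaw 0.01849236980351225 zaxis [-0.0001  0.0001 -1.    ] delta [ 0.001  -0.     -0.1705] rows 3.410329230603474 dz_deg 0.08550649121401988
```

Emit:
play_rows:
  translation:
    - [0,0,-0.008]
    - [0,0,-0.017]
    - [0,0,-0.027]
    - [0,0,-0.032]
    - [0,0,-0.032]
    - [0,0,-0.03]
    - [0,0,-0.024]
    - [0,0,-0.015]
    - [0,0,0]
    - [0,0,0]
    - [0,0,0]
    - [0,0,0]
  delta_rot:
    - [0,0,0]
    - [0,0,0]
    - [0,0,0]
    - [0,0,0]
    - [0,0,0]
    - [0,0,0]
    - [0,0,0]
    - [0,0,-3]
    - [0,0,-5]
    - [0,0,-4.4]
    - [0,0,0]
    - [0,0,0]
  grip: [-1,-1,-1,-1,-1,-1,-1,-1,-1,-1,-1,-1]

```text
clock: 21.82
tool_pos: [0.4685, -0.2321, 0.2998]
eef_rot: [0.993, 0.116, -0.0, 0.0]
contact_force: [0.1, 0.2, -5.8]
opening: 0.289
finger_force: 45.0
```

```bash
python3 - <<'E'
from plant import r
from h import *
s=r.get_state();print(s["opening"]*88,s["finger_force"],s["contact_force"],s["moment"])
plan([.457,.246,.30],.235)
k=r.get_calibration("wrist");im=r.snapshot("wrist");cv2.imwrite("pics/w6.png",im)
E
```

```text
25.463078739670923 44.99399682506919 [ 0.0561  0.1502 -5.81  ] [-0.0063 -0.0098  0.0164]
t 21.825 tcp [ 0.4685 -0.2321  0.2998] yaw 0.23340192950126115 zaxis [-0.0003 -0.0001 -1.    ] delta [ 0.0994 -0.4678 -0.0002] rows 9.563987115118666 dz_deg -0.09156269494210179
```

View pics/w6.png

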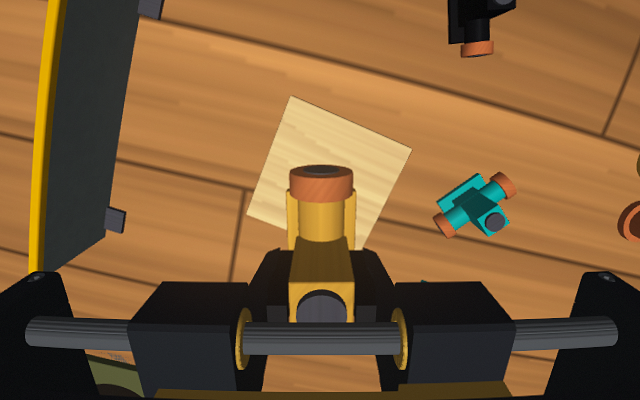

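The valve is held upright and square between the fingers, collar at (321,185), lifted clear of the pad (5.8 N load). Carrying it over the guard.

Emit:
play_rows:
  translation:
    - [0.003,-0.0142,0]
    - [0.0062,-0.0292,0]
    - [0.0075,-0.0353,0]
    - [0.0075,-0.0353,0]
    - [0.0075,-0.0353,0]
    - [0.0075,-0.0353,0]
    - [0.0075,-0.0353,0]
    - [0.0075,-0.0353,0]
    - [0.0075,-0.0353,0]
    - [0.0075,-0.0353,0]
    - [0.0075,-0.0353,0]
    - [0.0075,-0.0353,0]
    - [0.0075,-0.0353,0]
    - [0.0056,-0.0262,0]
    - [0.0024,-0.011,0]
    - [0,0,0]
    - [0,0,0]
    - [0,0,0]
  delta_rot:
    - [0,0,0]
    - [0,0,0]
    - [0,0,0]
    - [0,0,0]
    - [0,0,0]
    - [0,0,0]
    - [0,0,0]
    - [0,0,0]
    - [0,0,0]
    - [0,0,0]
    - [0,0,0]
    - [0,0,0]
    - [0,0,0]
    - [0,0,0]
    - [0,0,0]
    - [0,0,0]
    - [0,0,0]
    - [0,0,0]
  grip: [-1,-1,-1,-1,-1,-1,-1,-1,-1,-1,-1,-1,-1,-1,-1,-1,-1,-1]

```text
clock: 24.12
tool_pos: [0.457, 0.2457, 0.2995]
eef_rot: [0.993, 0.116, -0.0, 0.001]
contact_force: [-0.2, -0.3, -6.8]
opening: 0.291
finger_force: 45.0
```

```bash
cat > m2.py <<'E'
from plant import r
from h import *
import sys
plan([.457,.246,float(sys.argv[1])],.235)
s=r.get_state();tz=s["tool_pos"]
ks={c:r.get_calibration(c) for c in("scene","side","wrist")};mk=[]
q0=[tz[0],tz[1],tz[2]-.1025,.235]
for c in("scene","side","wrist"):
    im=r.snapshot(c);cv2.imwrite(f"pics/{sys.argv[2]}_{c}.png",im);k=ks[c];h=hsv(im)
    u=proj(np.array(q0[:3])+[0,0,.03],k)[0]
    L=[d for d in r.silhouettes(c,"valve") if np.hypot(*(np.argwhere(d["pixels"]).mean(0)[::-1]-u))<45]
    print(c,u,[(round(d["confidence"],2),int(d["pixels"].sum())) for d in L])
    if L and c!="wrist": mk.append((L[0]["pixels"],k)); print(c,*fit(VALVE[:4],q0,[(L[0]["pixels"],k)],(0,1,2,3)) )
if len(mk)==2: print("both",*fit(VALVE[:4],q0,mk,(0,1,2,3)))
E
python3 m2.py .16 p1
```

```text
t 24.125 tcp [0.457  0.2457 0.2995] yaw 0.23262525899961975 zaxis [-0.0002 -0.001  -1.    ] delta [ 0.0001 -0.0005  0.1395] rows 2.789450271491689 dz_deg -0.1360626367584626
scene [363.1247 129.934 ] [(0.7, 484)]
scene [0.4168 0.2887 0.17   0.2514] 0.24766410408042583
side [325.1417 256.676 ] []
wrist [320.1843 258.0078] [(0.77, 10130)]
```

Emit:
play_rows:
  translation:
    - [0,0,0.012]
    - [0,0,0.022]
    - [0,0,0.022]
    - [0,0,0.022]
    - [0,0,0.02]
    - [0,0,0.014]
    - [0,0,0.006]
    - [0,0,0]
    - [0,0,0]
    - [0,0,0]
  delta_rot:
    - [0,0,0]
    - [0,0,0]
    - [0,0,0]
    - [0,0,0]
    - [0,0,0]
    - [0,0,0]
    - [0,0,0]
    - [0,0,0]
    - [0,0,0]
    - [0,0,0]
  grip: [-1,-1,-1,-1,-1,-1,-1,-1,-1,-1]

```text
clock: 25.68
tool_pos: [0.4572, 0.2473, 0.1821]
eef_rot: [0.993, 0.117, 0.001, -0.0]
contact_force: [-0.9, -0.0, -6.1]
opening: 0.29
finger_force: 45.0
```

```bash
python3 - <<'E'
from plant import r
from h import *
plan([.457,.246,.158],.235)
k=r.get_calibration("wrist");im=r.snapshot("wrist");cv2.imwrite("pics/w7.png",im)
import pickle;pickle.dump(k,open("w7.pkl","wb"))
s=r.snapshot("side");cv2.imwrite("pics/s7.png",s)
big=np.hstack([cv2.resize(im[0:340,170:470],(500,567)),cv2.resize(s[220:340,250:330],(300,450))[:450].copy() if 0 else cv2.copyMakeBorder(cv2.resize(s[220:340,250:350],(300,360)),0,207,0,0,cv2.BORDER_CONSTANT)])
cv2.imwrite("pics/v7.png",big)
E
```

```text
t 25.675 tcp [0.4572 0.2473 0.1821] yaw 0.2347466106103502 zaxis [ 0.0012  0.0007 -1.    ] delta [-0.0005  0.0012  0.0241] rows 0.48235334421279813 dz_deg -0.014518142600328151
```

View pics/v7.png

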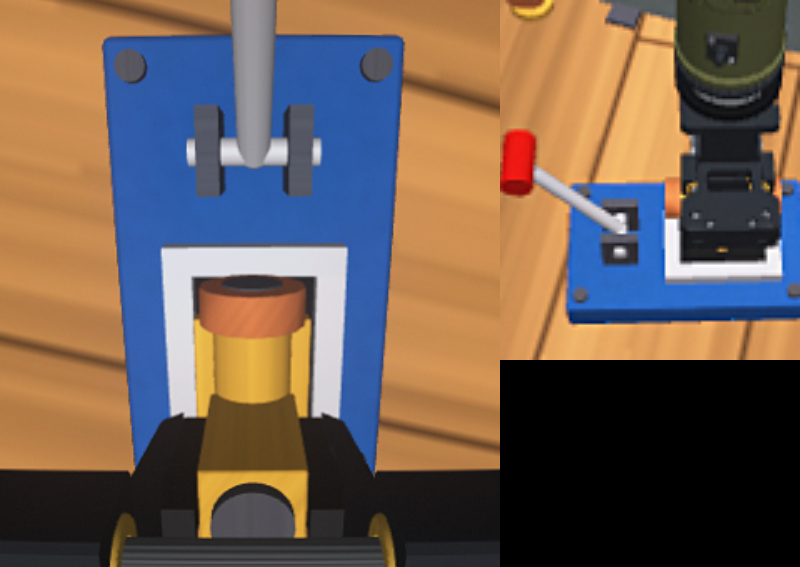

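The valve sits centred over the nest: its column is about 252 against 254 for the nest in the crop, less than 1 mm off. The lever is home in the side view. Quantifying the remaining offset along x with cropped fits.

```bash
cat > m3.py <<'E'
from h import *
import pickle,sys
def rel(n,tcp,yaw,vz):
    k=pickle.load(open(f"{n}.pkl","rb"));im=cv2.imread(f"pics/{n}.png");h=hsv(im)
    cut=(145,250)
    import h as H
    def cfit(parts,q,m,row):
        m=m.copy();m[row:]=0;old=H.render
        def rc(*a):
            g=old(*a);g[row*S:]=0;return g
        H.render=rc
        try:return H.fit(parts,q,[(m,k)])
        finally:H.render=old
    b=near((abs(h[0]-112)<14)&(h[1]>120)&(h[2]>40),[.54,.27,.03],k,170)
    b[cut[0]:]=0;b=hull(b)
    f,c=cfit(BASE,[.457,.246,0,.235],b,cut[0]);print("base",f,c)
    w=near((h[1]<60)&(h[2]>170),[.48,.25,.042],k,120);w[240:]=0;w[:140]=0
    nq,c=cfit([box(-.048,.048,-.038,.038,.03,.042)],[.457,.246,0,.235],hull(w),190);print("nest",nq,c)
    v=near((h[0]<30)&(h[1]>120),[.49,.25,vz+.03],k,400)
    v[:,:275]=0;v[:,370:]=0;v[:150]=0
    v=cv2.morphologyEx(v.astype(np.uint8),cv2.MORPH_CLOSE,np.ones((11,11)))
    q,c=cfit(VALVE,[tcp[0],tcp[1],vz,yaw],v,238);print("valve",q,c)
    o=im.copy();g=cv2.resize(render(VALVE,q,k),(640,400));o[(g>0)&(np.indices(g.shape)[0]<238)]=o[(g>0)&(np.indices(g.shape)[0]<238)]//2
    cv2.imwrite(f"pics/{n}_o.png",o)
    x=np.array([np.cos(f[3]),np.sin(f[3])]);y=np.array([-x[1],x[0]])
    for nm,z in(("base",f),("nest",nq)): d=(q-z)[:2];print(nm,"offset in fixture x,y mm",d@x*1e3,d@y*1e3,"yaw",q[3]-z[3])
if __name__=="__main__": rel("w7",[.4572,.2473],.2347,.1821-.1025)
E
python3 m3.py
```

```text
base [0.4573 0.2462 0.     0.2373] 0.008590648943044399
nest [0.4558 0.2459 0.     0.2342] 0.010316229519250264
valve [0.4569 0.2466 0.0796 0.2375] 0.05988452235428754
base offset in fixture x,y mm -0.20623441231368658 0.5427267599123121 yaw 0.00014983778223087718
nest offset in fixture x,y mm 1.247904923944671 0.478038009802131 yaw 0.003242700734244347
```

Emit:
play_rows:
  translation:
    - [-0.0004,0.0006,0.006]
    - [0,0,0.008]
    - [0,0,0.006]
    - [0,0,0.004]
    - [0,0,0]
    - [0,0,0]
    - [0,0,0]
    - [0,0,0]
    - [0,0,0]
    - [0,0,0]
  delta_rot:
    - [0,0,0]
    - [0,0,0]
    - [0,0,0]
    - [0,0,0]
    - [0,0,0]
    - [0,0,0]
    - [0,0,0]
    - [0,0,0]
    - [0,0,0]
    - [0,0,0]
  grip: [-1,-1,-1,-1,-1,-1,-1,-1,-1,-1]

```text
clock: 27.02
tool_pos: [0.4566, 0.2464, 0.1575]
eef_rot: [0.993, 0.117, 0.0, 0.0]
contact_force: [-0.5, 1.5, -4.9]
opening: 0.293
finger_force: 45.0
```

```bash
python3 - <<'E'
from plant import r
from h import *
import pickle,m3
plan([.457,.246,.158],.235)
s=r.get_state();print(s["contact_force"],s["qd"],s["finger_force"])
k=r.get_calibration("wrist");im=r.snapshot("wrist");cv2.imwrite("pics/w8.png",im);pickle.dump(k,open("w8.pkl","wb"))
m3.rel("w8",s["tool_pos"][:2],.235,s["tool_pos"][2]-.1025)
E
```

```text
t 27.025 tcp [0.4566 0.2464 0.1575] yaw 0.23476474757603874 zaxis [ 0.0001 -0.0001 -1.    ] delta [ 0.0003  0.0005 -0.0005] rows 0.014725449212224894 dz_deg -0.013478971013201736
[-0.4544  1.4619 -4.8553] [ 0.0002 -0.0009  0.0008 -0.0017 -0.0002  0.0009  0.0018] 44.994077514857054
base [0.4574 0.2461 0.     0.2384] 0.009154499344077527
nest [0.4556 0.2457 0.     0.2351] 0.010503055434308184
valve [0.4564 0.2462 0.055  0.2266] 0.012234584294867679
base offset in fixture x,y mm -1.000647270428039 0.3497684510035445 yaw -0.011827540749722781
nest offset in fixture x,y mm 0.9184491991708066 0.341120318447124 yaw -0.008478872795460057
```

The valve is within about 1 mm and 0.012 rad of the nest, about 13 mm above the rim, and still. Handing in.

```bash
python3 -c "
from plant import r
print(r.finish_job())"
```

```text
the job is handed in; nothing more can be done
None
```

The job is handed in with no verdict returned: I pulled the lever to its stop, eased it home, carried the valve over the guard, and finished holding it about 13 mm above the nest rim, within about 1 mm of centre and 0.012 rad of aligned.

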